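# Close the vial seal tester and draw its spring pump to the set mark

### The job

The vial to be leak-checked is already standing in the clear pot of the seal tester. Close the tester up: set the loose lid squarely on the pot so that it sits fully home, then swing the bail over the lid and down until it is fully shut. Then pull the spring-return pump's T-grip up and out until its pointer is level with the line on the cursor, without pulling it clearly past, and keep holding it there: the program finishes with the gripper still holding the grip on the mark. Do not shift the cursor, and leave the other things on the worktop where they are.

Things in the scene. Friction and masses are not known exactly. Their poses are not given: they have to be found in the camera images.
- tester: the seal tester, fixed on the worktop. Origin on the worktop on the pot's axis; x away from the robot at yaw 0, y to its left, z up. In its frame: white base 12 mm high, under the pot x -45 to +51, y -62 to +46 mm, under the pump x +43 to +109, y -17 to +89 mm; upright pump barrel at x = 72, y = 35 mm, 39 mm thick, 80 mm high; scale plate 18 mm wide, 78 mm high, at x = 72, y = 77 mm
- pot_mouth (a point): centre of the open mouth of the clear round pot, at the rim, 62 mm above the worktop; axes as the tester's. The pot is 60 mm outside, 52 mm inside in diameter
- lid_knob (a point): grasp point in the knob of the loose aluminium lid, on its axis, 30 mm above its underside; z up the axis. About 160 g, 40 mm high: a 48 mm spigot 8 mm deep, tapered, that drops into the pot; a 66 mm disc 8 mm thick that rests on the rim; a black knob 22 mm across, straight from 23 to 40 mm up. It lies knob up on the worktop, left of the pot. Seated, this point is 22 mm above the rim
- bail (a joint): angle of the bail, two 7 mm steel bars 39 mm apart that pass either side of the lid's knob: 0 = shut, level over the lid with its two feet on the disc; grows as it opens, to 2.05; starts at 1.65 to 1.85, standing up and leaning to the right. Its stiff hinge (0.22 N m friction) stays where it is left; it cannot come down to 0 unless the lid is fully home
- bail_hinge (a point): middle of the bail's level hinge axis, right of the pot, 50 mm from the pot's axis and 79 mm above the worktop; the axis runs along the tester's x
- bail_grip (a point): middle of the bail's black cross grip, a round bar 13 mm thick and 62 mm long, parallel to the hinge axis and 120 mm from it. Shut, it is on the left (tester's +y) of the pot, 79 mm above the worktop and 70 mm from the pot's axis
- pull (a joint): travel of the pump rod in m: 0 = home, grows as the T-grip is pulled straight up; stop at 0.05. A spring draws it home whenever it is let go: it takes about 5 N at home and 110 N/m more with travel (about 10 N at 42 mm)
- pull_grip (a point): middle of the pump's black T-grip, a level round bar 15 mm thick and 58 mm long, along the tester's y; 106 mm above the worktop at home, with 26 mm free below it down to the pump's cap; a collar 18 mm thick on the rod reaches 14 mm down from its middle
- pull_index (a point): tip of the thin black pointer at the foot of the index rod that hangs from the left end of the T-grip; it moves with the T-grip, 80 mm below the bar's middle, in front of the scale
- cursor_line (a point): the engraved white line on the front of the cursor, a small black slider (10 x 13 x 12 mm) clamped on the upright aluminium scale left of the pump; it stands 20 to 42 mm above the pointer's home. Axes as the tester's. The pointer is on the mark when it is as high as this line
- cursor (a joint): setting of the cursor along the scale in m, upward, measured like the pump's travel: the pointer is on the line when the pump's travel equals this value. Held by its screw (15 N)
- vial_center (a point): middle of the capped sample vial (23 mm thick, 36 mm high) standing loose in the pot, z along its axis; its top is 8 mm below the rim
- yellow_tub: low round tub, 89 mm wide, 52 mm high, bystander on the left; origin at its underside
- roll_box: carton 60 x 101 x 56 mm, bystander behind left of the tester; origin at its underside
- stapler: pocket stapler 26 x 105 x 31 mm, bystander on the left; origin at its underside
- magnifier_lamp: black magnifier lamp, fixed, hanging over the worktop left of the tester: keep the arm clear of it. From this origin, its head spans x -230 to -80, y +330 to +465, z 0 to +170 mm in world directions; its thin jointed arm goes on from the head, more than 140 mm above this origin, back to the right
Not all that is in view belongs to the job. There is more than one size of the part that bears lid_knob; the job needs the larger.

How it is judged:
On the way, in this order (a step that is already met when the one before it is completed fails the run):
1. the lid sits fully home on the pot, with the pump still at rest (horizontal distance between lid_knob and pot_mouth below 0.004 m and z of lid_knob in the frame of pot_mouth between 0.019 and 0.0245 m and angle between lid_knob's own z axis and vertical below 0.06 rad and value of joint pull below 0.008 m and contact force between lid and the fingers below 0.5 N), for 0.2 s.
2. the bail is shut over the seated lid, with the pump still at rest (horizontal distance between lid_knob and pot_mouth below 0.004 m and z of lid_knob in the frame of pot_mouth between 0.019 and 0.0245 m and angle between lid_knob's own z axis and vertical below 0.06 rad and value of joint bail below 0.06 rad and value of joint pull below 0.008 m), for 0.2 s.
3. the pump grip is pulled out until the pointer is on the cursor line (z of pull_index in the frame of cursor_line between -0.004 and 0.004 m and value of joint bail below 0.06 rad), for 0.5 s.
At the end, for the whole second after the job is handed in: The fingers hold the pump grip still (over 3 N), its pointer within 4 mm of the cursor line; the cursor is unshifted (3 mm); the lid is home on the pot (4 mm off centre, 2.5 mm high at most), the bail shut (under 0.06 rad), the vial upright (all of step 3 and contact force between the fingers and pull above 3 N and velocity of joint pull between -0.01 and 0.01 m/s and distance of cursor_line from where it was at the start of the episode below 0.003 m and angle between vial_center's own z axis and vertical below 0.25 rad and horizontal distance between lid_knob and pot_mouth below 0.004 m and z of lid_knob in the frame of pot_mouth between 0.019 and 0.0245 m and angle between lid_knob's own z axis and vertical below 0.06 rad); the arm keeps its last pose, push and grip.
It fails at once if the pump is pulled more than 8 mm past the cursor line (z of pull_index in the frame of cursor_line above 0.008 m).
It fails at once if the vial is knocked over (angle between vial_center's own z axis and vertical above 0.5 rad).
It fails at once if the cursor is shifted (distance of cursor_line from where it was at the start of the episode above 0.004 m).
It fails at once if a bystander is moved (distance of any of yellow_tub, roll_box, stapler from where it was at the start of the episode above 0.025 m).
It also fails if it takes over 59 s, if anything falls off the work surface, if the arm or the gripper's body presses on something with over 40 N, if the wrist force passes 120 N, or if a joint passes its speed limit or range.

### The arm

A 6-joint arm with a two-finger parallel gripper is mounted at the origin on a cart in front of the work surface, level with it; the furniture and walls round the work are solid. World frame = base frame: x ahead of the robot, y to its left, z up, the work surface at z = 0. Lengths are in m, angles in rad, forces in N, time in s.
With the tool pointing down it reaches from about 0.35 to 0.975 m from the base axis. Payload 4.9 kg.
Tool frame: the origin (TCP) lies at the very end of the fingers, on their centre line; the grasp point (between the pads) lies 19 mm behind it; z points along the fingers, y is the line along which they close (so a half turn about z gives the same grasp; the last joint's range is limited). The gripper opens to 85 mm and grips with 20 to 120 N. Pads are 22 mm wide; open, the fingers measure 114 mm over their backs; the gripper's body (76 mm by 85 mm) begins 54 mm behind the grasp point. The pads swing forward as they close: fully open they stand 13 mm farther back than shut.
Start: joints at [-1.446, 0.053, 1.613, -0, 1.476, -0.119], TCP at [0.151, -0.606, 0.231] pointing down, gripper open.
Joint ranges: [-3.01, 3.01], [-1.01, 2.22], [0.06, 2.58], [-1.02, 4.17], [0.09, 2.62], [-3.14, 3.14]. Speed limits (rad/s): [2.57, 2.57, 3.14, 3.14, 3.14, 3.14].

### API

Orientations are given as a rotation vector (axis times angle).
In Python, from station import ctrl gives the robot as it stands.
- The arm moves only by the shell command python3 -m crank 'ROWS' [OPENING] [FORCE]. ROWS is text: rows parted by semicolons, each of 4 numbers parted by spaces: the shift along the world's x, y, z in units of 0.5 m (1.0 is 0.5 m), then the turn about the world's z in units of 90 degrees (1.0 is 90 degrees). In form: x y z turn; .... A call has exactly 5 rows; each row shifts and turns the commanded pose from where the row before left it; what a row does not reach is not made up. A row lasts 1/12 s, in which the tool goes at most 41.7 mm and 7.16 degrees, less where a joint would pass 70% of its speed; a pose out of reach is approached as far as the arm can. A call with a number of a shift or a turn outside -1 to 1 is refused whole. A call with a gripper value outside its range is refused whole. OPENING is the opening in per cent of the stroke, from 0 (shut) to 100 (fully open), set as the call begins (- or left out, the last holds). The fingers move at their own pace and stop on an object; FORCE is the grip in N (left out, the last holds). Time passes only in rows, so rows that do not move let the fingers close, or fill a call up. It gives the time, the measured TCP pose, the force, the opening and the grip force at its end, in the units of the state.
- ctrl.get_obs(): the state, without advancing time (a new reading comes with each control period).
- ctrl.get_image(name): name is "side" or "top"; returns (picture, depth): 400x640x3 uint8, red, green, blue; 400x640 float32, m along the optical axis (not along the pixel's ray), 0 where there is no reading.
- ctrl.get_calibration(name): a dict with "fx", "fy", "cx", "cy" (pixels), "k1" (the pictures are not rectified: a ray, as slopes to the right and down, at radius r is drawn at 1 + k1 r^2 times it, then the intrinsics apply), "extrinsics" (4x4, takes a point from world to camera coordinates). Camera axes: x right, y down, z forward; pixel columns grow to the right and rows downward; lengths in m; the calibration is good to about 2 mm. A picture is of the moment at which its call begins. get_calibration takes no time and is no camera call.
- ctrl.finish_job(): hands the job in; it is judged then, once.
The state is a dict: "t": time; "q": joint angles; "dq": joint speeds; "effort": joint torques, N m; "tool_pos": TCP position; "tool_rot": TCP orientation; "contact_force": force on the tool from outside, world axes, zero at the start; "wrist_torque": the same for the moment, N m; "opening": finger opening in m; "grip_force": force on a finger pad.
Only numpy, scipy, OpenCV 4.12 (cv2) and the standard library are available. Lean on these libraries where they do the work, as an engineer would, in place of code of your own. Each camera call takes 0.05 s, during which the arm holds its last target. There are 200 camera calls.

## Working session

There is one attempt and no reset: what is moved stays moved. The work goes in short steps, Python scripts to look and compute and a shell command to move; the robot and the scene stay as the last step left them, time stands still between calls to the robot, and variables do not carry over. Pictures are saved under pics/ and viewed, at most 10 in all, crops included, and the job is handed in when it is done.

```bash
ls; mkdir -p pics; cat > h.py <<'E'
import numpy as np, cv2
from station import ctrl
def cam(n):
    c=ctrl.get_calibration(n); return c, np.array(c["extrinsics"])
def rays(n,uv):
    c,E=cam(n); uv=np.atleast_2d(uv).astype(float)
    d=np.c_[(uv[:,0]-c["cx"])/c["fx"],(uv[:,1]-c["cy"])/c["fy"]]; s=d.copy()
    for _ in range(20): s=d/(1+c["k1"]*(s**2).sum(1,keepdims=True))
    R=E[:3,:3]; o=-R.T@E[:3,3]
    return o,np.c_[s,np.ones(len(s))]@R   # dir scaled for depth=1
def plane(n,uv,z):
    o,d=rays(n,uv); return o+d*((z-o[2])/d[:,2:3])
def cloud(n,dep):
    v,u=np.mgrid[0:400,0:640]; o,d=rays(n,np.c_[u.ravel(),v.ravel()])
    return (o+d*dep.reshape(-1,1)).reshape(400,640,3)
def proj(n,P):
    c,E=cam(n); p=np.atleast_2d(P)@E[:3,:3].T+E[:3,3]; s=p[:,:2]/p[:,2:]
    s=s*(1+c["k1"]*(s**2).sum(1,keepdims=True)); return s*[c["fx"],c["fy"]]+[c["cx"],c["cy"]]
def tri(ua,ub,a="top",b="side"):
    (o1,d1),(o2,d2)=rays(a,ua),rays(b,ub); out=[]
    for x,y in zip(d1,d2):
        s=np.linalg.lstsq(np.c_[x,-y],o2-o1,rcond=None)[0]; p,q=o1+s[0]*x,o2+s[1]*y
        out.append(np.r_[(p+q)/2,np.linalg.norm(p-q)])
    return np.array(out)
E
python3 - <<'E'
from h import *
for n in("top","side"):
    im,d=ctrl.get_image(n); cv2.imwrite(f"pics/{n}0.png",im[...,::-1]); np.savez(f"pics/{n}0.npz",im=im,d=d)
    c,E=cam(n); print(n,{k:c[k] for k in c if k!="extrinsics"},-E[:3,:3].T@E[:3,3],E[:3,:3].round(2).tolist())
print(ctrl.get_obs())
E
```

```text
pics
top {'fx': 458.33043304454327, 'fy': 458.33043304454327, 'cx': 319.5552581534786, 'cy': 189.29407432526398, 'k1': 0.041064287312708316} [0.51048297 0.12733936 1.44896093] [[0.01, -1.0, -0.01], [-1.0, -0.01, -0.06], [0.06, 0.01, -1.0]]
side {'fx': 415.71271099480936, 'fy': 415.71271099480936, 'cx': 322.95443204658847, 'cy': 197.81396058254978, 'k1': -0.0022987052795595555} [0.56203561 0.93510285 0.83989054] [[-1.0, -0.02, -0.02], [0.0, 0.59, -0.81], [0.03, -0.81, -0.59]]
{'t': 0.1, 'q': array([-1.44599187e+00,  5.33305389e-02,  1.61413763e+00,  6.07779914e-06,
        1.47599904e+00, -1.19005044e-01]), 'dq': array([ 0.00022183, -0.00130689, -0.00280042,  0.00114047, -0.00152384,
        0.00114024]), 'effort': array([-1.62944525e-04, -3.94905281e+01, -3.71361530e+01, -1.89660545e-04,
        3.96609306e-03, -1.39408920e-05]), 'tool_pos': array([ 0.15080517, -0.60596148,  0.23017273]), 'tool_rot': array([-3.11641776e+00, -3.81798367e-01, -9.64341486e-07]), 'contact_force': array([-1.27140152,  0.15682509,  0.11064974]), 'wrist_torque': array([-0.01309363, -0.03024747, -0.04027696]), 'grip_force': 0.0, 'opening': 0.08537490091463538}
```

View pics/top0.png

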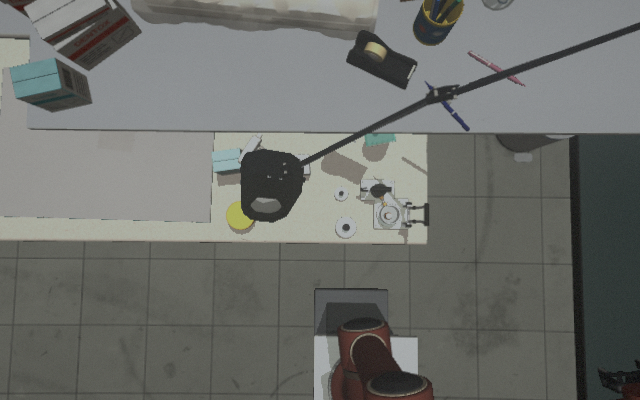

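View pics/side0.png

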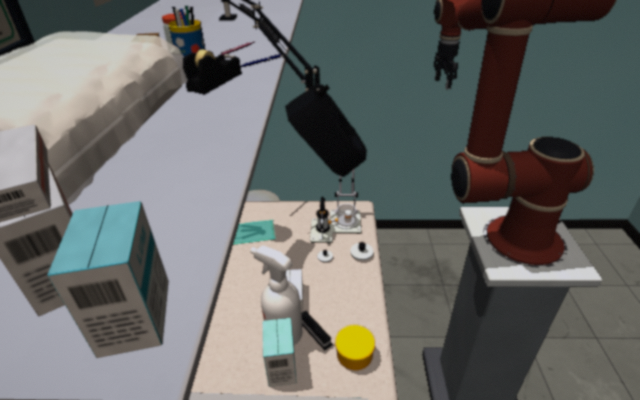

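The top view shows two lids: a smaller one at (341,193) and a larger one at (346,228). In the side view they are at (325,255) and (361,251). The tester pot is at top (390,214), the pump at (378,190) and the bail at (420,214). I choose the larger lid, at top (346,228), and check it in a close crop.

```bash
python3 - <<'E'
from h import *
T=np.load("pics/top0.npz");S=np.load("pics/side0.npz")
a=cv2.resize(T["im"][165:250,325:435,::-1],None,fx=5,fy=5,interpolation=cv2.INTER_CUBIC)[:, :400+150]
b=cv2.resize(S["im"][170:270,295:385,::-1],None,fx=6,fy=6,interpolation=cv2.INTER_CUBIC)
cv2.imwrite("pics/c1.png",a);cv2.imwrite("pics/c2.png",b)
for n,D,uvs in(("top",T,[(341,193),(346,228),(390,214),(378,190),(362,190)]),("side",S,[(325,255),(361,251)])):
    P=cloud(n,D["d"])
    for u,v in uvs: print(n,u,v,P[v,u].round(4))
# large/small lid disc pixels: points between z .012 and .02 near lids
P=cloud("top",T["d"]).reshape(-1,3)
for nm,c in(("big",(346,228)),("small",(341,193))):
    q=plane("top",[c],.02)[0]; m=(np.hypot(*(P[:,:2]-q[:2]).T)<.05)&(P[:,2]>.008)
    A=P[m]; print(nm,q.round(4),len(A),A.min(0).round(4),A.max(0).round(4),((A.min(0)+A.max(0))/2).round(4))
E
```

```text
top 341 193 [0.588  0.0791 0.0308]
top 346 228 [0.4804 0.0634 0.041 ]
top 390 214 [ 0.5244 -0.0682  0.0587]
top 378 190 [ 0.5932 -0.0255  0.1149]
top 362 190 [0.5955 0.0173 0.0691]
side 325 255 [0.5899 0.0819 0.0132]
side 361 251 [0.4876 0.068  0.0156]
big [0.4799 0.0625 0.02  ] 359 [0.4424 0.0342 0.008 ] [0.5232 0.112  0.0464] [0.4828 0.0731 0.0272]
small [0.5886 0.0788 0.02  ] 149 [0.5483 0.0439 0.008 ] [0.6239 0.119  0.0317] [0.5861 0.0815 0.0198]
```

View pics/c1.png

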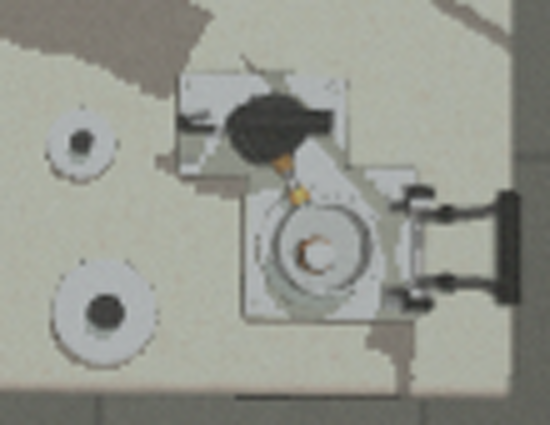

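View pics/c2.png

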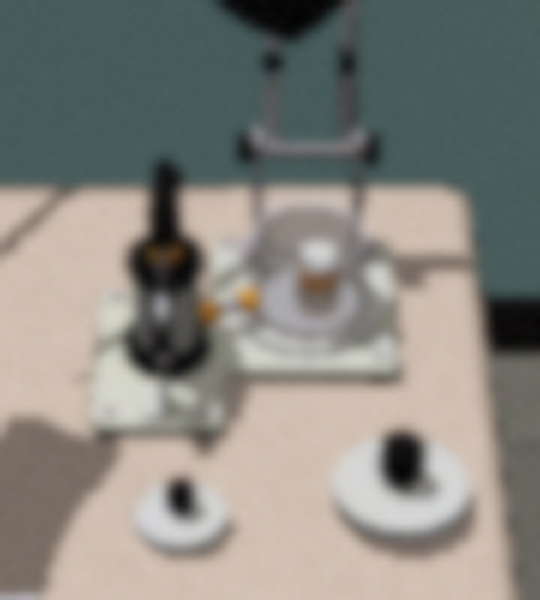

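The crops confirm it: the larger lid is at top (345.8,227) and the smaller one, roughly half the disc, at (341,193). The pot rim is at about (389,214.5) with the base around it, the T-bar runs along image x at row 189.5, and the bail grip is at (426.5,214.5).

```bash
python3 - <<'E'
from h import *
ims=[np.load("pics/top0.npz")["im"]]+[ctrl.get_image("top")[0] for _ in range(4)]
T=np.mean(ims,0).astype(np.float32); S=np.mean([ctrl.get_image("side")[0] for _ in range(5)],0).astype(np.float32)
np.savez("pics/avg.npz",T=T,S=S)
def up(u,v,o,f): return ((np.array([u,v]).T+.5)/f-.5)+o
# lid: bluish-white vs table ; print means
f=6;o=np.array([325,165]);C=cv2.resize(T[165:250,325:435],None,fx=f,fy=f,interpolation=cv2.INTER_CUBIC)
for p in[(335,228),(340,232),(346,228),(395,208),(377,210),(400,235)]: print(p,T[p[1],p[0]].round())
bl=C[...,2]-C[...,0]
for th in(-12,-8,-4):
    m=(bl>th).astype(np.uint8); m[:, :]=cv2.morphologyEx(m,cv2.MORPH_OPEN,np.ones((5,5)))
    for c in cv2.findContours(m,cv2.RETR_EXTERNAL,cv2.CHAIN_APPROX_NONE)[0]:
        if cv2.contourArea(c)<1500: continue
        h=cv2.convexHull(c);(x,y),ax,an=cv2.fitEllipse(h);r=cv2.minAreaRect(c)
        print(th,cv2.contourArea(c),up(x,y,o,f).round(2),np.round(np.array(ax)/f,2),"rect",up(*r[0],o,f).round(2),np.round(np.array(r[1])/f,1),round(r[2],1), "world z.012",plane("top",[up(x,y,o,f)],.012)[0].round(4))
g=cv2.cvtColor(np.clip(C,0,255).astype(np.uint8),cv2.COLOR_RGB2GRAY)
# dark knobs / grips
m=(g<75).astype(np.uint8)
for c in cv2.findContours(m,cv2.RETR_EXTERNAL,cv2.CHAIN_APPROX_NONE)[0]:
    if cv2.contourArea(c)>250:
        r=cv2.minAreaRect(c); M=cv2.moments(c); print("dark",up(M['m10']/M['m00'],M['m01']/M['m00'],o,f).round(2),"rect",up(*r[0],o,f).round(2),np.round(np.array(r[1])/f,1),round(r[2],1))
x=cv2.HoughCircles(g,cv2.HOUGH_GRADIENT,1,60,param1=80,param2=18,minRadius=40,maxRadius=75)
for c in x[0]: print("circ",up(c[0],c[1],o,f).round(2),(c[2]/f).round(2))
P=cloud("top",np.load("pics/top0.npz")["d"]); L=P[150:222,238:305].reshape(-1,3); L=L[L[:,2]>.2]; print("lamp",L.min(0),L.max(0))
V=np.vstack([cv2.resize(np.clip(S[195:250,300:345,::-1],0,255).astype(np.uint8),None,fx=10,fy=10,interpolation=cv2.INTER_CUBIC)]);cv2.imwrite("pics/c3.png",V)
E
```

```text
(335, 228) [145. 145. 140.]
(340, 232) [173. 177. 177.]
(346, 228) [67. 67. 64.]
(395, 208) [114. 115. 113.]
(377, 210) [168. 172. 170.]
(400, 235) [173. 176. 165.]
-12 302530.5 [388.57 208.57] [ 92.02 235.87] rect [379.5 207. ] [ 84.8 109.8] 90.0 world z.012 [ 0.5418 -0.0703  0.012 ]
-8 14331.0 [346.16 226.27] [22.43 28.74] rect [344.86 226.4 ] [25.  22.2] 16.6 world z.012 [0.4851 0.0616 0.012 ]
-8 6480.5 [339.87 192.3 ] [16.16 17.44] rect [340.73 192.97] [15.3 14.8] 25.4 world z.012 [0.5912 0.0821 0.012 ]
-8 122197.0 [389.02 222.16] [103.46 146.21] rect [379.5 207. ] [ 84.8 109.8] 90.0 world z.012 [ 0.4994 -0.0718  0.012 ]
-4 12327.0 [345.46 226.64] [20.9  21.52] rect [345.42 226.75] [21.  20.7] 90.0 world z.012 [0.484  0.0638 0.012 ]
-4 5471.0 [340.74 193.1 ] [14.06 14.27] rect [340.71 193.12] [13.9 14. ] 45.0 world z.012 [0.5887 0.0793 0.012 ]
-4 61874.5 [391.66 205.08] [50.37 80.72] rect [394.5  203.67] [68.5 49.5] -0.0 world z.012 [ 0.5527 -0.08    0.012 ]
dark [345.77 226.84] rect [345.75 226.83] [5.8 6. ] 90.0
dark [407.32 224.88] rect [406.78 224.83] [8.  3.1] 21.0
dark [413.72 220.96] rect [413.75 221.  ] [2.5 5. ] 90.0
dark [413.64 207.38] rect [413.92 207.33] [2.8 9.3] 90.0
dark [426.19 214.34] rect [424.5  214.08] [22.7  8.2] 90.0
dark [407.88 203.4 ] rect [407.25 203.69] [3.3 7.4] 62.7
dark [340.74 192.95] rect [340.75 192.92] [3.3 3.3] 90.0
dark [362.73 189.68] rect [363.39 189.91] [7.3 2.3] 18.4
dark [379.19 190.06] rect [380.5  189.36] [12.6 20.4] 69.4
circ [389.67 214.  ] 9.25
circ [379.83 188.83] 10.17
lamp [0.50233995 0.12733936 0.24285681] [0.68838395 0.35935088 1.44896093]
```

View pics/c3.png

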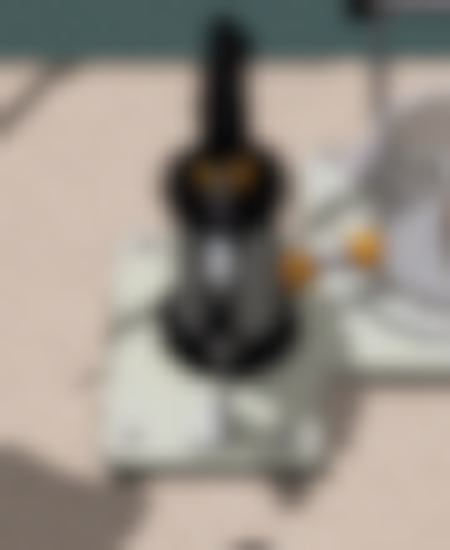

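```bash
python3 - <<'E'
from h import *
o=plane("top",[(389.67,214.0)],.062)[0]; print("pot",o.round(4))
print("lid disc",plane("top",[(345.44,226.7)],.012)[0].round(4),"knob",plane("top",[(345.77,226.84)],.04)[0].round(4))
print("bailgrip",plane("top",[(426.4,214.2)],.2)[0].round(4),plane("top",[(426.4,214.2)],.19)[0].round(4))
print("cap",plane("top",[(379.83,188.83)],.08)[0].round(4))
D=np.load("pics/top0.npz")["d"]; P=cloud("top",D)
G=P[203:226,423:430].reshape(-1,3); G=G[(G[:,2]>.15)&(G[:,2]<.25)]; print("bail pts",len(G),np.median(G,0).round(4),G.min(0).round(4),G.max(0).round(4))
print("zmap rows185-196 cols356-373 (mm)");print((P[184:198,356:374,2]*1000).round().astype(int))
t=np.r_[o[:2],0]
pts={"plate_top":(72,77,78),"plate_bot":(72,77,12),"barL":(72,64,106),"barR":(72,6,106),"ptr":(68,64,26),"cur_lo":(66,77,46),"cur_hi":(66,77,68),"captop":(72,35,80),"baseFL":(43,89,12),"baseBL":(109,89,12)}
for k,p in pts.items():
    w=t+np.array(p)/1000; print(k,w.round(3),"top",proj("top",w)[0].round(1),"side",proj("side",w)[0].round(1))
A=np.load("pics/avg.npz")
Z=np.hstack([cv2.resize(np.clip(A["S"][215:245,305:335,::-1]*1.3,0,255).astype(np.uint8),(400,400),interpolation=cv2.INTER_NEAREST),cv2.resize(np.clip(A["T"][178:203,355:380,::-1]*1.3,0,255).astype(np.uint8),(400,400),interpolation=cv2.INTER_NEAREST)])
cv2.imwrite("pics/c4.png",Z)
E
```

```text
pot [ 0.5243 -0.0668  0.062 ]
lid disc [0.4838 0.0639 0.012 ] knob [0.4839 0.0641 0.04  ]
bailgrip [ 0.5235 -0.1465  0.2   ] [ 0.5236 -0.1487  0.19  ]
cap [ 0.5989 -0.0349  0.08  ]
bail pts 120 [ 0.524  -0.1445  0.2019] [ 0.4943 -0.1516  0.1785] [ 0.5538 -0.1391  0.2099]
zmap rows185-196 cols356-373 (mm)
[[  -5    6    3    0    4   12   10   14   11    8   16    9    9   14
    15   14    9   10]
 [   2    4   -1    2    9   17   11   15   13   14    8   14   19   15
    20    8   13   12]
 [   2 1449   -2    2   16   16   17   18   18    8   11   18   13   11
    11   12   16   27]
 [   9   -4    2   -5    9    9   15   14   13   13   20   14   17   13
    19  105  112  115]
 [  -3    1    2    0   13   11   72   70   71   70   18   19   15   15
    76  105  116  117]
 [  -2   -2    6    5   67   75   68   78   77   79   79   76   78   11
    72  113  117  111]
 [   3    5    5    3   65   68   69   73   65   71   69   78   74   15
    73  107  113  115]
 [   0    3    1    4    4   14   66   70   71   66   15   13    8   14
    77   75  110  111]
 [  -4   -1    0   -3    9    9   
[... 487 characters left out ...]
   12   15   12   17   13
    10    8   12    9]]
plate_top [0.596 0.01  0.078] top [364.6 189.6] side [322.8 221.2]
plate_bot [0.596 0.01  0.012] top [362.8 190.9] side [323.3 238.4]
barL [ 0.596 -0.003  0.106] top [369.9 189. ] side [322.8 210.7]
barR [ 0.596 -0.061  0.106] top [389.7 189.2] side [323.2 198.7]
ptr [ 0.592 -0.003  0.026] top [367.4 191.9] side [324.6 231.9]
cur_lo [0.59  0.01  0.046] top [363.7 192.2] side [325.1 229.6]
cur_hi [0.59  0.01  0.068] top [364.3 191.8] side [325.  223.9]
captop [ 0.596 -0.032  0.08 ] top [378.8 189.7] side [323.1 211.6]
baseFL [0.567 0.022 0.012] top [358.9 200.1] side [333.  241.1]
baseBL [0.633 0.022 0.012] top [359.  179.1] side [310.7 241.1]
```

View pics/c4.png

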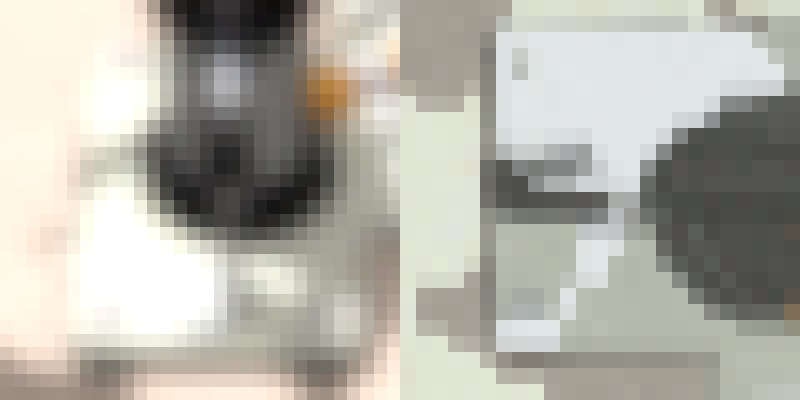

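Top panel: the scale plate runs along cols 361–367 at row 189, with the dark cursor on it at cols 362–365. In the side panel the plate's edge-on top is at (322,220.6) and the cursor is the dark spot at (322,226). Poses so far: pot (0.524,-0.067), lid (0.484,0.064), tester yaw about 0. Next I move above the lid and turn so the fingers close along x.

```bash
R=1; python3 -m crank '.0333 .067 0 .0422;.0333 .067 0 .0422;.0333 .067 0 .0422;.0333 .067 0 .0422;.0333 .067 0 .0422' 50 40
python3 -m crank '.0333 .067 0 .0422;.0333 .067 0 .0422;.0333 .067 0 .0422;.0333 .067 0 .0422;.0333 .067 0 .0422'
python3 -m crank '.0333 .067 0 .0422;.0333 .067 0 .0422;.0333 .067 0 .0422;.0333 .067 0 .0422;.0333 .067 0 .0422'
python3 -m crank '.0333 .067 0 .0422;.0333 .067 0 .0422;.0333 .067 0 .0422;.0333 .067 0 .0422;.0333 .067 0 .0422'
```

```text
t: 0.97
tool_pos: [0.2345, -0.4375, 0.2313]
tool_rot: [3.011, 0.895, 0.0]
contact_force: [0.4, -0.8, 0.6]
opening: 0.0426
grip_force: 0.0
t: 1.38
tool_pos: [0.3178, -0.2699, 0.2316]
tool_rot: [2.822, 1.379, 0.001]
contact_force: [0.5, -0.6, -0.2]
opening: 0.0428
grip_force: 0.0
t: 1.8
tool_pos: [0.4011, -0.1022, 0.2318]
tool_rot: [2.555, 1.826, 0.001]
contact_force: [0.3, -0.4, -0.1]
opening: 0.0426
grip_force: 0.0
t: 2.22
tool_pos: [0.4844, 0.0655, 0.2317]
tool_rot: [2.218, 2.224, 0.001]
contact_force: [0.4, -0.7, 0.3]
opening: 0.0431
grip_force: 0.0
```

```bash
python3 - <<'E'
from h import *
D=np.array([ctrl.get_image("top")[1] for _ in range(12)]); D[D==0]=np.nan
print("noise",np.nanmedian(np.nanstd(D[:,184:198,356:374],axis=0)))
P=cloud("top",np.nanmean(D,0)); print((P[186:193,358:371,2]*1000).round(1)); print((P[186:193,364,0]).round(4),P[189,358:371,1].round(4))
print("base z",np.nanmean(P[180:186,361:368,2]), "table",np.nanmean(P[205:215,358:368,2]))
S=np.array([ctrl.get_image("side")[1] for _ in range(12)]); S[S==0]=np.nan; Q=cloud("side",np.nanmean(S,0))
for v in range(217,233): print(v,[tuple((Q[v,u,[1,2]]*1000).round().astype(int)) for u in range(318,328)])
b=plane("top",[(373.2,228.8),(407.6,198.2)],.012);print("base corners",b.round(4),"-> origin",(b[0]-[-.045,.046,0]).round(4),(b[1]-[.051,-.062,0]).round(4))
C=cloud("top",np.load("pics/top0.npz")["d"]); L=C[145:225,238:308].reshape(-1,3); L=L[(L[:,2]>.2)&(L[:,2]<1.2)]; print("lamp",L.min(0).round(3),np.percentile(L,50,axis=0).round(3),L.max(0).round(3))
print(ctrl.get_obs()["tool_pos"],ctrl.get_obs()["q"].round(3))
E
```

```text
noise 0.0028665606
[[ 0.7  1.1 10.1 12.5 13.9 11.9 12.8 14.  14.  12.  15.2 14.7 16.1]
 [ 0.6  2.1  8.1 12.9 12.3 11.9 11.9 13.9 12.6 13.8 14.1 12.5 12.7]
 [ 1.2  2.  11.2 12.4 68.6 70.5 69.8 71.  17.7 13.3 13.7 13.8 74.8]
 [-0.5  1.9 69.3 68.5 71.1 79.7 79.  79.9 79.9 80.8 78.9 12.8 75.8]
 [ 1.3  1.  69.5 68.5 70.2 69.3 70.1 69.  68.8 73.2 73.1 12.8 75.1]
 [ 0.2  0.7 12.2 12.9 68.8 70.8 69.8 71.  20.4 12.7 12.9 13.7 74. ]
 [ 0.8  0.9 10.8 13.1 12.  13.1 14.  14.5 13.  13.4 13.5 14.3 14.1]]
[0.6116 0.6086 0.6016 0.598  0.5955 0.5925 0.5927] [ 0.0244  0.0214  0.0234  0.0203  0.0175  0.0152  0.0122  0.0092  0.0063
  0.0034  0.0002 -0.0091 -0.0061]
base z 0.0134693085212634 table 0.06637733223300422
217 [(np.int64(-19), np.int64(70)), (np.int64(-17), np.int64(72)), (np.int64(-12), np.int64(76)), (np.int64(-11), np.int64(77)), (np.int64(-11), np.int64(76)), (np.int64(-13), np.int64(75)), (np.int64(-18), np.int64(70)), (np.int64(-20), np.int64(69)), (np.int64(-26), np.int64(65)), (np.int64(-31), np.int64(60))]
218 [(np.int64(-23), np.int64(63)), (np.int64(-22), np.int64(64)), (np.int64(-8
[... 4179 characters left out ...]
(-15), np.int64(19)), (np.int64(-15), np.int64(19)), (np.int64(-18), np.int64(16)), (np.int64(-20), np.int64(15))]
232 [(np.int64(-18), np.int64(13)), (np.int64(-15), np.int64(15)), (np.int64(-15), np.int64(15)), (np.int64(15), np.int64(41)), (np.int64(0), np.int64(28)), (np.int64(-14), np.int64(16)), (np.int64(-14), np.int64(16)), (np.int64(-17), np.int64(13)), (np.int64(-17), np.int64(13)), (np.int64(-16), np.int64(14))]
base corners [[ 0.4782 -0.0226  0.012 ]
 [ 0.5748 -0.1296  0.012 ]] -> origin [ 0.5232 -0.0686  0.012 ] [ 0.5238 -0.0676  0.012 ]
lamp [0.5   0.162 0.201] [0.58  0.243 0.535] [0.703 0.359 0.597]
[0.483865   0.06356321 0.23130787] [-0.022 -0.285  1.923 -0.     1.504 -0.021]
```

The cursor top is about 9.7 mm below the plate top, so its line is about 37 mm above the pointer's home. The lid's pose is confirmed, so I descend and grasp it.

```bash
python3 -m crank '0 0.001 -.06 0;0 0 -.06 0;0 0 -.06 0;0 0 -.06 0;0 0 -.06 0' >/dev/null
python3 -m crank '0 0 -.04 0;0 0 -.04 0;0 0 -.026 0;0 0 -.014 0;0 0 0 0'
python3 -m crank '0 0 0 0;0 0 0 0;0 0 0 0;0 0 0 0;0 0 0 0' 10 40
```

```text
t: 4.25
tool_pos: [0.4824, 0.064, 0.0195]
tool_rot: [-2.221, -2.218, 0.004]
contact_force: [0.1, 0.2, -1.1]
opening: 0.0426
grip_force: 0.0
t: 4.67
tool_pos: [0.4851, 0.064, 0.0227]
tool_rot: [2.221, 2.219, 0.003]
contact_force: [1.1, -0.9, 2.8]
opening: 0.02
grip_force: 39.5
```

```bash
python3 -m crank '0 0 .02 0;0 0 .045 0;0 0 .045 0;0 0 .045 0;0 0 .045 0'
python3 -m crank '.01 -.035 0 0;.017 -.06 0 0;.017 -.06 0 0;.017 -.06 0 0;.011 -.035 0 0'
python3 -m crank '.006 -.013 0 0;0 0 0 0;0 0 0 0;0 0 0 0;0 0 0 0'
python3 - <<'E'
from h import *
T=np.mean([ctrl.get_image("top")[0] for _ in range(4)],0).astype(np.float32); D=np.array([ctrl.get_image("top")[1] for _ in range(6)]);D[D==0]=np.nan
S=ctrl.get_image("side")[0]
a=cv2.resize(np.clip(T[190:240,360:430,::-1]*1.2,0,255).astype(np.uint8),(560,400),interpolation=cv2.INTER_CUBIC)
b=cv2.resize(S[170:250,310:355,::-1],(225,400),interpolation=cv2.INTER_CUBIC)
cv2.imwrite("pics/c5.png",np.hstack([a,b])); print(ctrl.get_obs()["tool_pos"])
E
```

```text
t: 5.08
tool_pos: [0.483, 0.064, 0.1223]
tool_rot: [-2.222, -2.22, 0.001]
contact_force: [-0.5, -0.3, -1.2]
opening: 0.02
grip_force: 39.5
t: 5.5
tool_pos: [0.5199, -0.0634, 0.1218]
tool_rot: [2.224, 2.218, -0.001]
contact_force: [-0.2, 0.2, -2.3]
opening: 0.0198
grip_force: 39.6
t: 5.92
tool_pos: [0.5224, -0.0663, 0.1212]
tool_rot: [-2.221, -2.221, 0.0]
contact_force: [0.7, -0.6, -2.4]
opening: 0.0197
grip_force: 39.6
[ 0.52287383 -0.06751645  0.12133043]
```

View pics/c5.png

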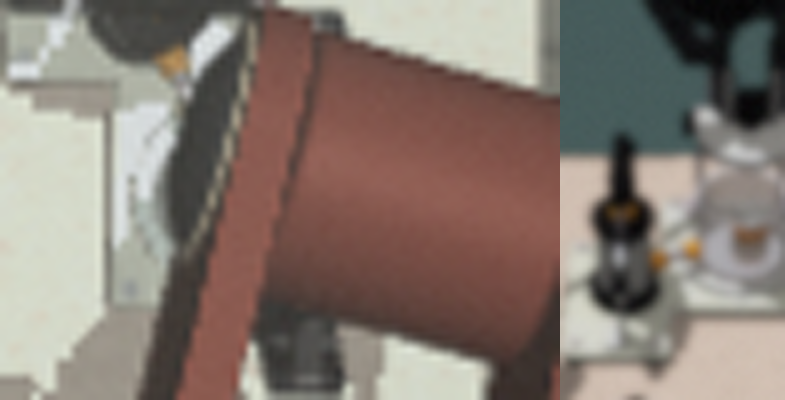

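The side view shows the lid held level, straight above the pot at about (348,198); the arm covers the top view. I nudge about +1 mm in x and lower it slowly.

```bash
python3 -m crank '.002 0 -.02 0;0 0 -.02 0;0 0 -.02 0;0 0 -.004 0;0 0 0 0'
python3 -m crank '0 0 -.004 0;0 0 -.004 0;0 0 -.004 0;0 0 -.004 0;0 0 0 0'
python3 -m crank '0 0 -.004 0;0 0 -.004 0;0 0 -.002 0;0 0 0 0;0 0 0 0'
```

```text
t: 6.88
tool_pos: [0.5224, -0.0671, 0.087]
tool_rot: [-2.22, -2.217, 0.003]
contact_force: [-0.1, 0.1, -1.3]
opening: 0.02
grip_force: 39.5
t: 7.3
tool_pos: [0.5248, -0.0679, 0.082]
tool_rot: [2.221, 2.218, 0.002]
contact_force: [1.1, -0.7, -2.3]
opening: 0.0203
grip_force: 39.7
t: 7.72
tool_pos: [0.5251, -0.0682, 0.077]
tool_rot: [2.221, 2.218, 0.002]
contact_force: [3.1, -3.2, -0.7]
opening: 0.0199
grip_force: 39.8
```

```bash
python3 -m crank '.001 -.001 -.001 0;.001 -.001 -.001 0;0 0 -.001 0;0 0 0 0;0 0 0 0'
python3 -m crank '0 0 0 0;0 0 0 0;0 0 0 0;0 0 0 0;0 0 0 0' 50
python3 - <<'E'
from h import *
D=np.array([ctrl.get_image("side")[1] for _ in range(6)]);D[D==0]=np.nan; P=cloud("side",np.nanmean(D,0))
m=(np.hypot(P[...,0]-.524,P[...,1]+.068)<.045)&(P[...,2]>.05)&(P[...,2]<.085); A=P[m]
A=A[A[:,1]>-.068+.015] ; print(len(A)); 
c=np.linalg.lstsq(np.c_[A[:,:2]-[.524,-.068],np.ones(len(A))],A[:,2],rcond=None)[0]; print("plane",c)
for v in range(205,226,1): print(v,[f"{x:.0f}" for x in P[v,335:362,2]*1000])
E
```

```text
t: 8.13
tool_pos: [0.5253, -0.0684, 0.0766]
tool_rot: [-2.223, -2.22, -0.0]
contact_force: [-2.2, -0.6, 9.9]
opening: 0.0199
grip_force: 40.7
t: 8.55
tool_pos: [0.5242, -0.0682, 0.0741]
tool_rot: [-2.222, -2.219, 0.001]
contact_force: [0.1, -0.1, 0.6]
opening: 0.0425
grip_force: 0.0
127
plane [-0.01887431 -0.06514051  0.06656792]
205 ['3', '72', '71', '84', '84', '71', '71', '71', '80', '82', '83', '83', '85', '83', '82', '72', '71', '71', '72', '83', '85', '71', '1', '1', '1', '3', '2']
206 ['1', '70', '71', '80', '79', '72', '70', '71', '71', '78', '80', '81', '81', '79', '71', '71', '71', '71', '72', '80', '80', '71', '2', '1', '1', '2', '1']
207 ['2', '72', '71', '71', '71', '71', '71', '72', '72', '71', '73', '74', '74', '72', '70', '72', '72', '71', '72', '72', '72', '71', '2', '2', '1', '2', '1']
208 ['2', '71', '71', '71', '72', '71', '71', '71', '72', '72', '72', '72', '71', '71', '72', '71', '70', '72', '70', '71', '71', '73', '2', '2', '1', '1', '1']
209 ['16', '69', '71', '71', '70', '71', '70', '71', '71', '72', '72', '71', '71', '71', '70', '70', '72', '72', '71', '71',
[... 1978 characters left out ...]
'17', '18', '16', '13', '11', '0', '1']
222 ['17', '16', '19', '25', '27', '29', '30', '32', '33', '33', '32', '33', '33', '32', '32', '30', '29', '27', '25', '21', '16', '18', '17', '14', '14', '1', '2']
223 ['19', '18', '17', '20', '23', '25', '27', '28', '29', '29', '29', '29', '31', '29', '28', '28', '25', '24', '21', '17', '18', '17', '15', '14', '13', '1', '1']
224 ['16', '17', '17', '17', '19', '21', '22', '23', '25', '24', '25', '26', '24', '24', '23', '23', '21', '20', '17', '17', '17', '16', '13', '13', '13', '1', '1']
225 ['13', '15', '17', '18', '17', '18', '19', '20', '21', '21', '21', '21', '21', '22', '19', '19', '17', '17', '18', '18', '17', '12', '12', '14', '13', '10', '2']
```

The disc top is flat at 71 mm (expected 70 mm plus about 1.3 mm depth bias), so the lid is fully home and level. I rise and turn 90° to take the bail grip from above.

```bash
python3 -m crank '0 0 .03 0;0 0 .06 0;0 0 .06 0;0 0 .06 0;0 0 .06 0' >/dev/null
python3 -m crank '0 -.01 .06 -.0667;0 -.01 0 -.0667;0 -.01 0 -.0667;0 -.01 0 -.0667;0 -.01 0 -.0667'
python3 -m crank '0 -.01 0 -.0667;0 -.01 0 -.0667;0 -.01 0 -.0667;0 -.01 0 -.0667;0 -.01 0 -.0667'
python3 -m crank '0 -.01 0 -.0667;0 -.01 0 -.0667;0 -.01 0 -.0667;0 -.01 0 -.0667;0 -.01 0 -.0667'
python3 -c "
from h import *
import time
o=ctrl.get_obs(); print(o['tool_pos'],o['tool_rot'],o['q'])
D=ctrl.get_image('side')[1]; P=cloud('side',D).reshape(-1,3)
m=(abs(P[:,0]-.524)<.032)&(abs(P[:,1]+.1455)<.03)&(abs(P[:,2]-.195)<.02); print(m.sum(),np.median(P[m],0),P[m].min(0),P[m].max(0))
D=ctrl.get_image('side')[1]; P=cloud('side',D); A=P[(np.hypot(P[...,0]-.524,P[...,1]+.068)<.035)&(P[...,2]>.06)&(P[...,2]<.12)]; t=A[:,2]>.090; print('knob',A[t].mean(0).round(4),'disc',np.median(A[~t][:,2]),((A[~t].min(0)+A[~t].max(0))/2).round(4))
"
```

```text
t: 9.68
tool_pos: [0.5249, -0.0937, 0.2402]
tool_rot: [2.726, 1.562, 0.001]
contact_force: [0.1, 0.5, -0.2]
opening: 0.0424
grip_force: 0.0
t: 10.1
tool_pos: [0.5248, -0.1187, 0.2398]
tool_rot: [-3.037, -0.802, 0.0]
contact_force: [-0.4, -0.2, 1.3]
opening: 0.0425
grip_force: 0.0
t: 10.52
tool_pos: [0.5248, -0.1437, 0.2397]
tool_rot: [-3.142, 0.011, 0.0]
contact_force: [0.5, -0.5, 0.0]
opening: 0.0426
grip_force: 0.0
[ 0.52481754 -0.14371264  0.23974939] [-3.14150303e+00  1.12729950e-02  1.60631585e-04] [-4.04082395e-01 -1.46033227e-01  1.79096685e+00  2.41023426e-05
  1.49678026e+00  1.17388893e+00]
  return _methods._mean(a, axis=axis, dtype=dtype,
  ret = um.true_divide(
Traceback (most recent call last):
ValueError: zero-size array to reduction operation minimum which has no identity
```

```bash
python3 -m crank '0 -.004 -.04 0;0 0 -.04 0;0 0 -.03 0;0 0 -.016 0;0 0 0 0'
python3 -m crank '0 0 0 0;0 0 0 0;0 0 0 0;0 0 0 0;0 0 0 0' 5 25
python3 -m crank '0 0 0 0;0 0 0 0;0 0 0 0;0 0 0 0;0 0 0 0'
python3 - <<'E'
from h import *
T=ctrl.get_image("top")[0];S=ctrl.get_image("side")[0]
a=cv2.resize(T[180:240,360:440,::-1],(480,360),interpolation=cv2.INTER_CUBIC);b=cv2.resize(S[150:250,300:380,::-1],(288,360),interpolation=cv2.INTER_CUBIC)
cv2.imwrite("pics/c6.png",np.hstack([a,b]))
q=np.array([ctrl.get_obs()["tool_pos"]]);print(q)
E
```

```text
t: 10.98
tool_pos: [0.5235, -0.1448, 0.1743]
tool_rot: [-3.14, 0.001, 0.006]
contact_force: [0.2, -0.9, -1.0]
opening: 0.0424
grip_force: 0.0
t: 11.4
tool_pos: [0.5257, -0.1459, 0.1784]
tool_rot: [3.141, -0.003, 0.004]
contact_force: [0.5, 0.1, 3.2]
opening: 0.0122
grip_force: 24.5
t: 11.82
tool_pos: [0.5257, -0.1458, 0.1784]
tool_rot: [3.141, -0.003, 0.004]
contact_force: [0.2, 0.7, 4.6]
opening: 0.012
grip_force: 24.7
[[ 0.52572169 -0.14584597  0.17842864]]
```

View pics/c6.png

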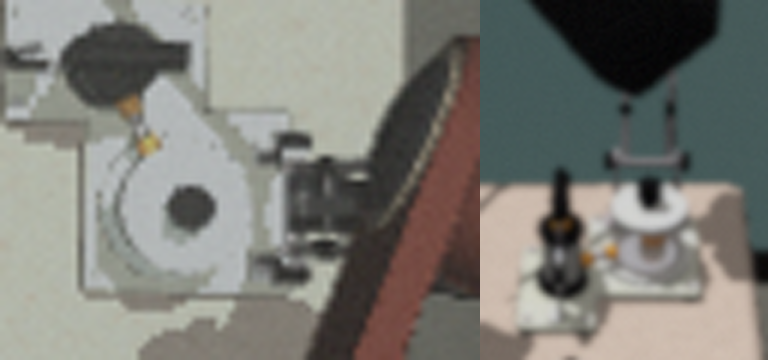

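The lid is seated with its knob at about (391.7,214.5), and the gripper holds the bail grip (12 mm opening). I swing it along the arc.

```bash
python3 -m crank '0 .0206 .0038 0;0 .0209 .002 0;0 .0209 .0002 0;0 .0209 -.0017 0;0 .0206 -.0035 0'
python3 -m crank '0 .0203 -.0052 0;0 .0197 -.007 0;0 .0191 -.0087 0;0 .0182 -.0103 0;0 .0173 -.0119 0'
```

```text
t: 12.33
tool_pos: [0.526, -0.0931, 0.178]
tool_rot: [3.14, -0.003, 0.006]
contact_force: [4.7, -2.2, 5.6]
opening: 0.0118
grip_force: 25.8
t: 12.75
tool_pos: [0.5259, -0.0453, 0.1561]
tool_rot: [3.141, -0.002, 0.005]
contact_force: [6.4, -5.7, -0.5]
opening: 0.012
grip_force: 25.1
```

```bash
python3 -m crank '0 .0162 -.0133 0;0 .015 -.0147 0;0 .0136 -.0159 0;0 .0122 -.0171 0;0 .0106 -.018 0'
python3 -m crank '0 .009 -.0189 0;0 .0073 -.0196 0;0 .0056 -.0202 0;0 .0038 -.0206 0;0 .002 -.0209 0'
python3 -m crank '0 .0003 -.007 0;0 0 -.006 0;0 0 0 0;0 0 0 0;0 0 0 0'
```

```text
t: 13.17
tool_pos: [0.5257, -0.0116, 0.1162]
tool_rot: [3.141, -0.002, 0.004]
contact_force: [5.4, -3.6, 2.3]
opening: 0.0118
grip_force: 24.7
t: 13.58
tool_pos: [0.5256, 0.0012, 0.066]
tool_rot: [3.139, -0.001, 0.003]
contact_force: [3.8, -8.3, 3.4]
opening: 0.0117
grip_force: 24.4
t: 14.0
tool_pos: [0.5259, 0.0012, 0.0635]
tool_rot: [3.14, -0.002, 0.001]
contact_force: [-6.7, -4.5, 22.3]
opening: 0.0122
grip_force: 26.3
```

```bash
python3 -m crank '0 0 .003 0;0 0 0 0;0 0 0 0;0 0 0 0;0 0 0 0' 50
python3 -m crank '0 0 .05 0;0 0 .06 0;0 0 .06 0;0 0 .06 0;0 0 .06 0'
python3 - <<'E'
from h import *
D=np.array([ctrl.get_image("side")[1] for _ in range(6)]);D[D==0]=np.nan; P=cloud("side",np.nanmean(D,0)).reshape(-1,3)
m=(abs(P[:,0]-.524)<.03)&(abs(P[:,1]-.002)<.02)&(P[:,2]>.05)&(P[:,2]<.13);G=P[m];print("grip",m.sum(),np.median(G,0).round(4),G.max(0).round(4),G.min(0).round(4))
for y0 in np.arange(-.115,.01,.01):
    for s in(-1,1):
        k=(abs(P[:,0]-.524-s*.0195)<.005)&(abs(P[:,1]-y0)<.005)&(P[:,2]>.06)&(P[:,2]<.13)
        if k.any(): print(round(y0,3),s,k.sum(),P[k][:,2].max().round(4),np.median(P[k][:,2]).round(4))
k=(np.hypot(P[:,0]-.524,P[:,1]+.068)<.012)&(P[:,2]>.085)&(P[:,2]<.11);print("knob",k.sum(),P[k].mean(0).round(4),P[k].max(0).round(4))
E
```

```text
t: 14.42
tool_pos: [0.5237, 0.0021, 0.0598]
tool_rot: [-3.141, 0.003, 0.004]
contact_force: [1.1, 0.8, -0.1]
opening: 0.0424
grip_force: 0.0
t: 14.83
tool_pos: [0.5242, 0.0018, 0.2066]
tool_rot: [-3.141, 0.003, 0.003]
contact_force: [0.9, -0.6, 0.2]
opening: 0.0429
grip_force: 0.0
grip 103 [0.527  0.004  0.0956] [0.5527 0.0072 0.0998] [ 0.5011 -0.0173  0.0884]
-0.115 -1 13 0.0902 0.082
-0.115 1 6 0.0837 0.0818
-0.105 -1 3 0.0866 0.0843
-0.105 1 1 0.0843 0.0843
-0.095 -1 4 0.086 0.0854
-0.095 1 4 0.0862 0.078
-0.085 -1 3 0.0874 0.0861
-0.085 1 5 0.0862 0.0722
-0.075 -1 5 0.0874 0.0714
-0.075 1 5 0.0875 0.0721
-0.065 -1 8 0.0886 0.0756
-0.065 1 9 0.0891 0.0719
-0.055 -1 5 0.0902 0.0723
-0.055 1 6 0.09 0.0714
-0.045 -1 5 0.0905 0.0717
-0.045 1 8 0.0907 0.0712
-0.035 -1 1 0.0913 0.0913
-0.035 1 1 0.0923 0.0923
-0.025 -1 3 0.0936 0.0915
-0.025 1 2 0.0924 0.0916
-0.015 -1 4 0.0939 0.0937
-0.005 -1 3 0.0984 0.0974
-0.005 1 3 0.0984 0.0982
0.005 -1 12 0.0998 0.094
0.005 1 12 0.0992 0.0948
knob 32 [ 0.5261 -0.0652  0.0937] [ 0.5342 -0.0575  0.0963]
```

The bail still reads about 0.1 rad open, because the bar slid up in the pads. I press it down from above with closed fingers.

```bash
python3 -m crank '0 0 -.05 0;0 0 -.05 0;0 0 -.05 0;0 0 -.03 0;0 0 -.01 0' 0 40
python3 -m crank '0 0 -.008 0;0 0 -.006 0;0 0 -.006 0;0 0 -.005 0;0 0 0 0'
python3 -m crank '0 0 -.005 0;0 0 -.005 0;0 0 -.004 0;0 0 0 0;0 0 0 0'
```

```text
t: 15.55
tool_pos: [0.521, 0.0021, 0.1052]
tool_rot: [-3.14, 0.003, 0.016]
contact_force: [-0.1, -0.2, -0.3]
opening: 0.0001
grip_force: 0.0
t: 15.97
tool_pos: [0.5252, 0.0015, 0.0989]
tool_rot: [3.142, -0.003, 0.001]
contact_force: [-0.4, 0.3, -1.1]
opening: 0.0
grip_force: 0.0
t: 16.38
tool_pos: [0.5248, 0.0015, 0.0915]
tool_rot: [3.141, -0.003, -0.0]
contact_force: [0.2, 0.1, -0.4]
opening: -0.0001
grip_force: 0.2
```

```bash
python3 -m crank '0 0 -.004 0;0 0 -.004 0;0 0 -.004 0;0 0 0 0;0 0 0 0'
python3 - <<'E'
from h import *
D=np.array([ctrl.get_image("side")[1] for _ in range(4)]);D[D==0]=np.nan; P=cloud("side",np.nanmean(D,0)).reshape(-1,3)
for s in(-1,1):
    k=(abs(P[:,0]-.524-s*.023)<.006)&(abs(P[:,1]-.002)<.012)&(P[:,2]>.05)&(P[:,2]<.13);print(s,k.sum(),P[k].max(0).round(4),np.median(P[k],0).round(4))
S=ctrl.get_image("side")[0];cv2.imwrite("pics/c7.png",cv2.resize(S[180:240,310:380,::-1],(700,600),interpolation=cv2.INTER_CUBIC))
E
```

```text
t: 16.8
tool_pos: [0.5249, 0.0015, 0.0855]
tool_rot: [3.142, -0.003, 0.0]
contact_force: [0.6, 0.7, 0.9]
opening: -0.0002
grip_force: 0.5
-1 14 [0.5067 0.0076 0.0875] [0.5038 0.0049 0.0838]
1 22 [0.5527 0.0069 0.0878] [0.5469 0.0043 0.0834]
```

View pics/c7.png

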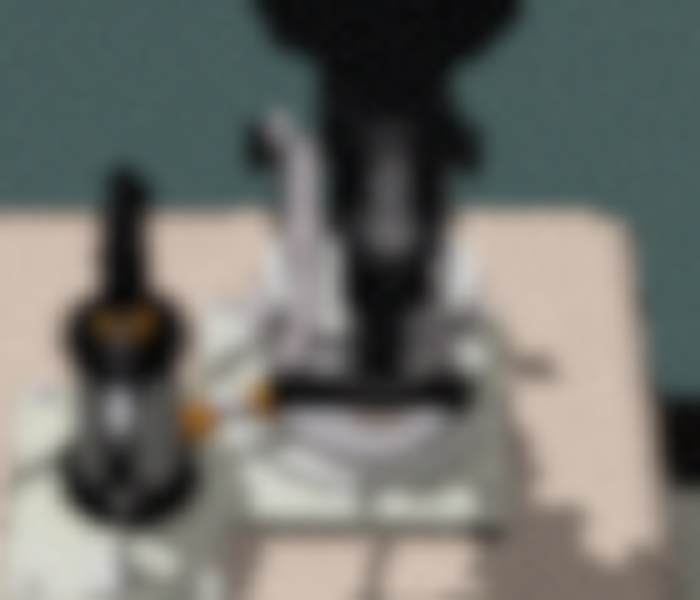

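The picture shows the fingertips pressing on the bail's cross grip at about crop (375,390), with the bars level over the lid. The bar top is at 86.4 mm (85.5 mm when shut). I press a little further until it stops.

```bash
python3 -m crank '0 0 -.002 0;0 0 -.002 0;0 0 -.001 0;0 0 0 0;0 0 0 0'
python3 -m crank '0 0 -.002 0;0 0 -.002 0;0 0 -.001 0;0 0 0 0;0 0 0 0'
```

```text
t: 17.47
tool_pos: [0.5251, 0.0015, 0.0851]
tool_rot: [3.141, -0.003, -0.001]
contact_force: [-6.6, 0.6, 12.1]
opening: -0.0002
grip_force: 6.1
t: 17.88
tool_pos: [0.5253, 0.0015, 0.0848]
tool_rot: [3.141, -0.003, -0.002]
contact_force: [-11.6, 1.8, 23.4]
opening: 0.0001
grip_force: 11.9
```

```bash
python3 -m crank '0 0 .01 0;0 0 .05 0;0 0 .06 0;0 0 .06 0;0 0 .06 0' >/dev/null
python3 -m crank '0 0 0 .0667;0 0 0 .0667;0 0 0 .0667;0 0 0 .0667;0 0 0 .0667' 50 60
python3 - <<'E'
from h import *
D=np.array([ctrl.get_image("side")[1] for _ in range(6)]);D[D==0]=np.nan; P=cloud("side",np.nanmean(D,0)).reshape(-1,3)
for y0 in np.arange(-.105,.01,.02):
    k=(abs(abs(P[:,0]-.524)-.0195)<.006)&(abs(P[:,1]-y0)<.006)&(P[:,2]>.074)&(P[:,2]<.13);print(round(y0,3),k.sum(),P[k][:,2].max().round(4) if k.any() else '')
k=(abs(P[:,0]-.524)<.028)&(abs(P[:,1]-.002)<.012)&(P[:,2]>.06)&(P[:,2]<.13);print("grip top",P[k].max(0).round(4))
k=(abs(P[:,0]-.596)<.03)&(abs(P[:,1]+.033)<.035)&(P[:,2]>.1)&(P[:,2]<.13);A=P[k];print("side Tbar",k.sum(),A.mean(0).round(4),A.min(0).round(4),A.max(0).round(4))
D=np.array([ctrl.get_image("top")[1] for _ in range(4)]);D[D==0]=np.nan; P=cloud("top",np.nanmean(D,0)).reshape(-1,3)
k=(abs(P[:,0]-.596)<.03)&(abs(P[:,1]+.033)<.035)&(P[:,2]>.1)&(P[:,2]<.13);A=P[k];print("top Tbar",k.sum(),A.mean(0).round(4),A.min(0).round(4),A.max(0).round(4)) if k.any() else 0
E
```

```text
t: 18.72
tool_pos: [0.5245, 0.0014, 0.2]
tool_rot: [3.033, 0.818, -0.002]
contact_force: [0.6, -0.1, -0.0]
opening: 0.0426
grip_force: 0.0
-0.105 11 0.0869
-0.085 9 0.0849
-0.065 12 0.0845
-0.045 8 0.0839
-0.025 8 0.0855
-0.005 5 0.0856
grip top [0.5498 0.0081 0.0878]
side Tbar 79 [ 0.6007 -0.0294  0.1114] [ 0.5933 -0.0633  0.1016] [ 0.6083 -0.005   0.1158]
top Tbar 104 [ 0.5962 -0.0341  0.1131] [ 0.5881 -0.0635  0.1032] [ 0.6025 -0.0056  0.1188]
```

The bail bars are level, all at about 84.5 mm, so it is shut. The T-bar centre is at about (0.5965,-0.0345). I go there.

```bash
python3 -m crank '.0144 -.0071 0 .0667;.0144 -.0071 0 .0667;.0144 -.0071 0 .0667;.0144 -.0071 0 .0667;.0144 -.0071 0 .0667' >/dev/null
python3 -m crank '.0144 -.0071 0 .0667;.0144 -.0071 0 .0667;.0144 -.0071 0 .0667;.0144 -.0071 0 .0667;.0144 -.0071 0 .0665'
python3 -m crank '0 0 -.05 0;0 0 -.05 0;0 0 -.04 0;0 0 -.03 0;0 0 -.02 0' 
python3 -m crank '0 0 -.012 0;0 0 -.008 0;0 0 -.005 0;0 0 -.005 0;0 0 0 0' 
```

```text
t: 20.05
tool_pos: [0.5972, -0.0341, 0.2005]
tool_rot: [-2.218, -2.225, 0.0]
contact_force: [-0.2, -0.4, 0.2]
opening: 0.0427
grip_force: 0.0
t: 20.47
tool_pos: [0.5957, -0.0337, 0.1031]
tool_rot: [-2.222, -2.217, 0.003]
contact_force: [-0.2, -0.2, -0.5]
opening: 0.0426
grip_force: 0.0
t: 20.88
tool_pos: [0.5972, -0.034, 0.091]
tool_rot: [2.223, 2.219, 0.001]
contact_force: [-0.8, 0.0, 0.1]
opening: 0.0426
grip_force: 0.0
```

```bash
python3 -m crank '0 0 0 0;0 0 0 0;0 0 0 0;0 0 0 0;0 0 0 0' 5 70
python3 -m crank '0 0 0 0;0 0 0 0;0 0 0 0;0 0 0 0;0 0 0 0'
python3 -m crank '0 0 .01 0;0 0 .01 0;0 0 0 0;0 0 0 0;0 0 0 0'
```

```text
t: 21.3
tool_pos: [0.599, -0.034, 0.0917]
tool_rot: [2.221, 2.216, 0.006]
contact_force: [5.3, 0.4, -2.1]
opening: 0.0126
grip_force: 68.2
t: 21.72
tool_pos: [0.5989, -0.034, 0.0917]
tool_rot: [2.221, 2.216, 0.006]
contact_force: [5.1, 0.2, -2.8]
opening: 0.0124
grip_force: 68.2
t: 22.13
tool_pos: [0.5989, -0.034, 0.1009]
tool_rot: [2.221, 2.216, 0.006]
contact_force: [8.3, -0.7, -6.3]
opening: 0.0128
grip_force: 68.5
```

```bash
python3 -m crank '.002 0 .01 0;.002 0 .01 0;0 0 .01 0;0 0 .01 0;0 0 .008 0'
python3 -m crank '0 0 .005 0;0 0 0 0;0 0 0 0;0 0 0 0;0 0 0 0'
python3 - <<'E'
from h import *
for n in("top","side"):
    D=np.array([ctrl.get_image(n)[1] for _ in range(8)]);D[D==0]=np.nan; P=cloud(n,np.nanmean(D,0))
    if n=="top": print((P[186:193,358:374,2]*1000).round(0))
    else:
        Q=P.reshape(-1,3); print("col 317..327 y/z")
        for v in range(205,234): print(v,[f"{P[v,u,1]*1000:.0f}/{P[v,u,2]*1000:.0f}" for u in range(317,328)])
print(ctrl.get_obs()["tool_pos"])
E
```

```text
t: 22.55
tool_pos: [0.5989, -0.034, 0.124]
tool_rot: [2.223, 2.219, 0.0]
contact_force: [5.1, -0.7, -9.9]
opening: 0.0125
grip_force: 68.3
t: 22.97
tool_pos: [0.5989, -0.034, 0.1265]
tool_rot: [2.223, 2.219, 0.0]
contact_force: [5.2, -1.6, -8.1]
opening: 0.0123
grip_force: 68.4
[[  1.   0.   9.  12.  13.  14.  13.  13.  14.  11. 415. 422. 425. 435.
  454. 458.]
 [  2.   0.   9.  12.  14.  12.  14.  13.  14.  13. 414. 420. 427. 432.
  457. 459.]
 [  1.   1.  11.  13.  71.  68.  70.  73.  18.  14. 408. 415. 427. 436.
  458. 458.]
 [  2.   1.  69.  71.  72.  79.  81.  79.  78.  79.  79. 409. 425. 440.
  458. 460.]
 [ -2.   2.  70.  69.  70.  69.  69.  73.  70.  74.  75. 416. 422. 444.
  461. 461.]
 [  2.   1.  11.  14.  71.  70.  70.  70.  19.  63.  62. 414. 425. 449.
  461. 460.]
 [  2.   1.  12.  12.  13.  13.  15.  15.  12.  16. 375. 404. 430. 455.
  462. 462.]]
col 317..327 y/z
205 ['-167/2', '-168/1', '-168/1', '-33/104', '-10/122', '-31/105', '-35/102', '-168/1', '-167/1', '-167/1', '-167/2']
206 ['-161/2', '-163/0', '-161/2', '-32/101', '-10/117', '-31/101', '-34/100', '-163/1', 
[... 2432 characters left out ...]
', '-20/27', '-20/27', '23/63', '24/64', '23/63', '-19/27', '-21/26', '-21/25', '-20/26', '-21/26']
229 ['-19/23', '-16/26', '-16/26', '-15/27', '16/53', '-15/27', '-15/27', '-16/26', '-16/26', '-18/25', '-20/23']
230 ['-20/19', '-18/21', '-16/22', '-16/22', '16/50', '2/38', '-14/24', '-15/23', '-17/21', '-17/21', '-20/19']
231 ['-19/16', '-18/16', '-14/20', '-14/20', '14/44', '1/33', '-15/19', '-14/20', '-17/18', '-18/17', '-20/15']
232 ['-17/13', '-17/13', '-14/16', '-15/15', '15/41', '-0/28', '-15/15', '-14/16', '-16/14', '-16/14', '-17/13']
233 ['-12/14', '-12/14', '-13/13', '-13/13', '17/39', '5/29', '-12/14', '-12/14', '-12/13', '-12/13', '-10/15']
[ 0.59886032 -0.03398975  0.12650868]
```

The top depth now shows the pointer at row 191, cols 367–368: raw z 62.5 mm against a cursor top of 70 mm. Travel is 34.8 mm, so I raise about 2 mm more to reach 37 mm.

```bash
python3 -m crank '.002 0 .0025 0;0 0 .002 0;0 0 0 0;0 0 0 0;0 0 0 0'
python3 -m crank '0 0 0 0;0 0 0 0;0 0 0 0;0 0 0 0;0 0 0 0'
python3 - <<'E'
from h import *
D=np.array([ctrl.get_image("top")[1] for _ in range(14)]);D[D==0]=np.nan; P=cloud("top",np.nanmean(D,0)); print((P[188:193,360:369,2]*1000).round(1)); 
Q=np.array([ctrl.get_image("side")[1] for _ in range(4)]);Q[Q==0]=np.nan;P=cloud("side",np.nanmean(Q,0)).reshape(-1,3)
k=(np.hypot(P[:,0]-.524,P[:,1]+.068)<.03)&(P[:,2]>.065)&(P[:,2]<.076);print("disc",np.median(P[k][:,2]))
k=(abs(P[:,0]-.524)<.028)&(abs(P[:,1]-.002)<.012)&(P[:,2]>.06)&(P[:,2]<.13);print("bail grip top",P[k].max(0).round(4))
print(ctrl.get_obs()["tool_pos"],ctrl.get_obs()["grip_force"],ctrl.get_obs()["contact_force"])
E
```

```text
t: 24.18
tool_pos: [0.5989, -0.034, 0.1285]
tool_rot: [-2.222, -2.218, 0.003]
contact_force: [-0.1, -1.9, -10.4]
opening: 0.0125
grip_force: 68.4
t: 24.6
tool_pos: [0.5989, -0.034, 0.1287]
tool_rot: [-2.222, -2.218, 0.003]
contact_force: [-3.8, -2.9, -9.2]
opening: 0.0127
grip_force: 68.4
[[11.4 13.7 69.6 70.9 70.8 70.2 18.3 14.6 13.4]
 [68.1 69.3 69.9 79.7 79.3 79.4 79.8 79.  79.9]
 [70.1 69.8 69.7 70.  70.6 69.3 69.5 72.8 73.5]
 [11.5 12.5 70.3 70.7 70.1 72.5 20.9 64.8 66.2]
 [10.7 13.9 13.1 12.6 13.8 14.4 14.1 14.6 12.2]]
disc 0.07110371184820607
bail grip top [0.5498 0.0087 0.0883]
[ 0.59893781 -0.03398005  0.12875711] 68.44110488891602 [-3.50384741 -2.61967014 -9.42464779]
```

The pointer's centre is now about 5.5 mm below the cursor top, which is level with the line, and the lid and bail are unchanged. I hand in.

```bash
python3 -c "
from station import ctrl
print(ctrl.finish_job())"
```

```text
the job is handed in; nothing more can be done
None
```

I handed the job in at about 26 s with the lid home, the bail shut, and the gripper holding the pump grip at about 37 mm of travel. The depth images put the pointer level with the cursor line to within about 1 mm; the hand-in returned no verdict.

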